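# No-load test run of a rod cutter at the test panel

## Task

Give the rod cutter its short test run at the grey test panel: push the square start button fully down, hold it there a moment and let it spring up, then do the same with the wide mushroom-headed stop button. Do not press the small round jog button.

Things in the scene. Friction and masses are not known exactly. Their poses are not given: they have to be found in the camera images.
- panel: Grey steel test panel, a box 120 x 350 x 60 mm (x, y, z) fixed flat on the bench, origin at the centre of its underside, z up. The start, stop and jog buttons stand on its top in a row along y at -80, 0 and 80 mm, in any order. At the +y end of the row is a clear round signal lamp, 24 mm across, that is no button; at the -y end lies a loose steel washer.
- start_top (a point): The start button: black square cap, 34 by 34 mm, in a square grey bezel 48 mm wide and 10 mm high. At rest its top is 84 mm above the bench, 24 mm above the panel. The point is the centre of the cap's top face, axes as the panel's; it goes down with the cap.
- stop_top (a point): The stop button: black mushroom head, 46 mm across and 12 mm thick with a flat middle 26 mm across, on a 24 mm stem, in a round grey bezel 48 mm across. At rest its top is 96 mm above the bench, 36 mm above the panel. The point is the centre of the cap's top face, axes as the panel's; it goes down with the cap.
- jog_top (a point): The jog button, to be left alone: black round cap, 20 mm across, in a round grey bezel 38 mm across. At rest its top is 80 mm above the bench, 20 mm above the panel. The point is the centre of the cap's top face, axes as the panel's; it goes down with the cap.
- start (a joint): How far the start button is pressed, in m: 0 is up at rest, 0.008 fully down. A spring: about 1.5 N starts it moving straight down, 5 N holds it fully down, and it springs back up by itself.
- stop (a joint): How far the stop button is pressed, in m: 0 is up at rest, 0.008 fully down. A spring: about 1.5 N starts it moving straight down, 5 N holds it fully down, and it springs back up by itself.
- jog (a joint): How far the jog button is pressed, in m: 0 is up at rest, 0.008 fully down. A spring: about 1.5 N starts it moving straight down, 5 N holds it fully down, and it springs back up by itself.

How it is judged:
By the outcome, as a careful person would: the job done as asked, in the order asked, and still so for the second after the job is handed in, with the robot touching nothing.
It also fails if it takes over 34 s, if anything falls off the work surface, if the arm or the gripper's body presses on something with over 40 N, if the wrist force passes 120 N, or if a joint passes its speed limit or range.

## Robot

A 7-joint arm with a two-finger parallel gripper is mounted at the origin on the work surface. World frame = base frame: x ahead of the robot, y to its left, z up, the work surface at z = 0. Lengths are in m, angles in rad, forces in N, time in s.
With the tool pointing down it reaches from about 0.4 to 0.85 m from the base axis. Payload 10.4 kg.
Tool frame: the origin (TCP) lies midway between the tips of the shut fingers; the grasp point (between the pads) lies manip.grip_depth behind it (manip.grip_depth is the distance from the TCP to the grasp point, in m); z points along the fingers, x is the direction in which the jaws open and shut, and the axes are right-handed (so a half turn about z gives the same grasp; the last joint's range is limited). The gripper opens to 85 mm and grips with 20 to 120 N. Pads are 22 mm wide; open, the fingers measure 114 mm over their backs; the gripper's body (76 mm by 85 mm) begins 54 mm behind the grasp point. The pads swing forward as they close: fully open they stand 13 mm farther back than shut.
Start: joints at [-1.192, 0.332, -0.065, 1.46, 0.022, 1.35, -0.088], TCP at [0.244, 0.575, 0.231] pointing down, gripper open.
Joint ranges: [-2.6, 2.6], [-0.5, 2.12], [-1.47, 1.34], [0.16, 2.42], [-1.27, 4.41], [0.06, 2.06], [-2.6, 2.6]. Speed limits (rad/s): [2.22, 2.22, 2.79, 2.79, 3.14, 3.14, 3.14].

## Interface

Orientations are given as a unit quaternion [x, y, z, w].
In Python, from workcell import manip gives the robot as it stands. The module is installed in compiled form; this text tells all that it offers.
- The arm moves only by the tool send_rows, never from a script. Its argument "steps" is a list of rows, each a list of 2 entries, a list of its own where there are three numbers: the shift along the tool's x, y, z in m, then the turn about the tool's z in rad. In form: [[[x, y, z], spin], ...]. A call has exactly 8 rows; each row is the pose to reach, as a shift and turn from the pose commanded when the call began, along the tool's axes at that moment; what a row does not reach only later rows make up. A row lasts 1/8 s, in which the tool goes at most 62.5 mm and 10.7 degrees, less where a joint would pass 70% of its speed; a pose out of reach is approached as far as the arm can. A call with a gripper value outside its range is refused whole. "hand" is the opening, from 0 (shut) to 1 (fully open), set as the call begins (left out, the last holds). The fingers move at their own pace and stop on an object; "force" is the grip in N (left out, the last holds). Time passes only in rows, so rows that repeat a pose let the fingers close, or fill a call up. It gives the time, the measured TCP pose, the force and the opening at its end, in the units of the state.
- manip.get_obs(): the state, without advancing time (a new reading comes with each control period).
- manip.camera(name): name is "scene" or "side" or "wrist"; returns (picture, depth): 400x640x3 uint8, red, green, blue; 400x640 float32, m along the optical axis (not along the pixel's ray), 0 where there is no reading.
- manip.camera_info(name): a dict with "intrinsics" (3x3 intrinsics, pixels), "pose" (4x4, takes a point from camera to world coordinates); the wrist camera has in their place "T_tool_cam" (4x4, takes a point from camera to tool coordinates, whose origin is the TCP and whose axes are the tool frame's). Camera axes: x right, y up, looking along -z (the intrinsics and any distortion apply to the point x, -y, -z); pixel columns grow to the right and rows downward; lengths in m; the calibration is good to about 2 mm. The wrist camera is an equidistant fisheye: a pixel r from the principal point sees the ray r / f radians off the axis. A picture is of the moment at which its call begins: read the wrist's pose just before it. camera_info takes no time and is no camera call.
- manip.hand_in(): hands the job in, once; it reports no verdict.
The state is a dict: "clock": time; "joint_pos": joint angles; "joint_velocities": joint speeds; "tau": joint torques, N m; "position": TCP position; "ee_rot": TCP orientation; "ft_force": force on the tool from outside, world axes, zero at the start; "torque": the same for the moment, N m; "grip_width": opening from 0.0 (shut) to 1.0 (fully open).
Only numpy, scipy, OpenCV 4.12 (cv2) and the standard library are available. Lean on these libraries where they do the work, as an engineer would, in place of code of your own. Each camera call takes 0.05 s, during which the arm holds its last target.

## Working session

There is one attempt and no reset: what is moved stays moved. The work goes in short steps, Python scripts to look and compute and a tool call to move; the robot and the scene stay as the last step left them, time stands still between calls to the robot, and variables do not carry over. Pictures are saved under pics/ and viewed, and the job is handed in when it is done.

Besides the shell and the picture viewer there is one more tool, called as name(argument=value, ...), one argument or row to a line, values as JSON. send_rows: Moves the arm, as the interface text tells. Its arguments: {"type":"object","properties":{"steps":{"type":"array"},"hand":{"type":"number"},"force":{"type":"number"}},"required":["steps"]}

```bash
mkdir -p pics
python3 - <<'E'
from workcell import manip
import cv2,numpy as np
o=manip.get_obs();print({k:np.round(v,4).tolist() for k,v in o.items()})
for n in("scene","side","wrist"):
    p,d=manip.camera(n);cv2.imwrite(f"pics/{n}0.png",p[...,::-1]);np.savez(f"pics/{n}0.npz",p=p,d=d)
    print(n,manip.camera_info(n))
print(manip.grip_depth)
E
```

```text
{'clock': 0.0, 'joint_pos': [-1.1916, 0.3329, -0.0647, 1.461, 0.0216, 1.3499, -0.0885], 'joint_velocities': [0.0004, -0.0001, 0.0006, 0.0012, 0.0018, -0.0003, -0.0004], 'tau': [0.0003, -62.5437, 0.0494, -39.1613, 0.0163, 0.0097, 0.0], 'position': [0.2443, 0.5749, 0.2305], 'ee_rot': [0.834, 0.5518, -0.0006, 0.0004], 'ft_force': [0.0242, 0.5462, 1.0211], 'torque': [0.019, 0.0136, -0.0777], 'grip_width': 0.9991}
scene {'intrinsics': array([[451.17533175,   0.        , 320.42299127],
       [  0.        , 451.17533175, 199.99031568],
       [  0.        ,   0.        ,   1.        ]]), 'pose': array([[ 0.75764518, -0.48867093,  0.43263669,  0.83670476],
       [ 0.65251372,  0.55278864, -0.51831512, -0.28805126],
       [ 0.01412888,  0.67500033,  0.73768214,  0.5749955 ],
       [ 0.        ,  0.        ,  0.        ,  1.        ]])}
side {'intrinsics': array([[475.15772886,   0.        , 319.74238119],
       [  0.        , 475.15772886, 195.96575072],
       [  0.        ,   0.        ,   1.        ]]), 'pose': array([[ 0.91090983,  0.24611875, -0.33116285,  0.29107446],
       [-0.41260138,  0.53977507, -0.73375949, -0.53243575],
       [-0.00183852,  0.80502698,  0.59323535,  0.54827078],
       [ 0.        ,  0.        ,  0.        ,  1.        ]])}
wrist {'intrinsics': array([[309.70691629,   0.        , 321.45902949],
       [  0.        , 309.70691629, 196.48533307],
       [  0.        ,   0.        ,   1.        ]]), 'T_tool_cam': array([[ 9.99999892e-01, -4.30909337e-04,  1.74134462e-04,
         1.31767613e-03],
       [-3.58841072e-04, -9.53959538e-01, -2.99935111e-01,
        -7.63244950e-02],
       [ 2.95362070e-04,  2.99935016e-01, -9.53959590e-01,
        -1.43163485e-01],
       [ 0.00000000e+00,  0.00000000e+00,  0.00000000e+00,
         1.00000000e+00]])}
0.0187
```

View pics/scene0.png

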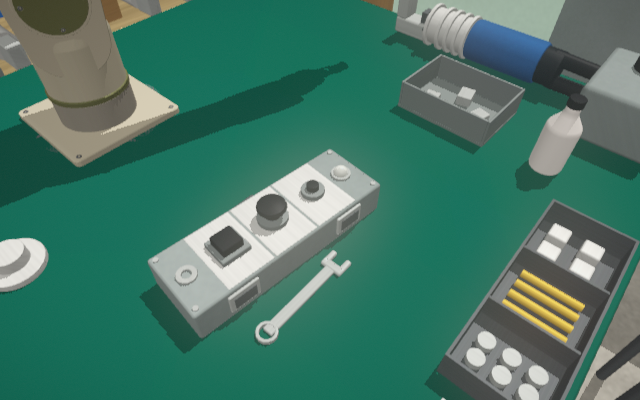

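View pics/side0.png

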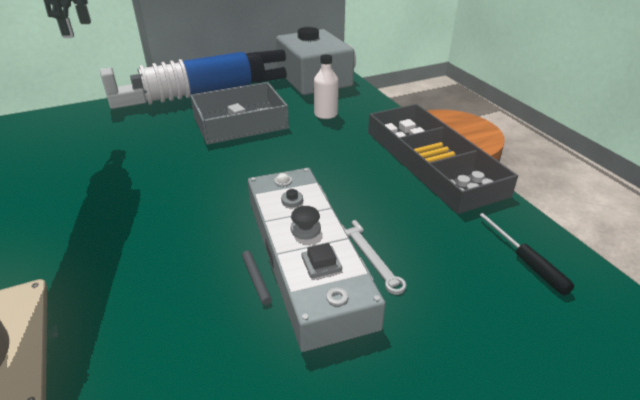

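View pics/wrist0.png

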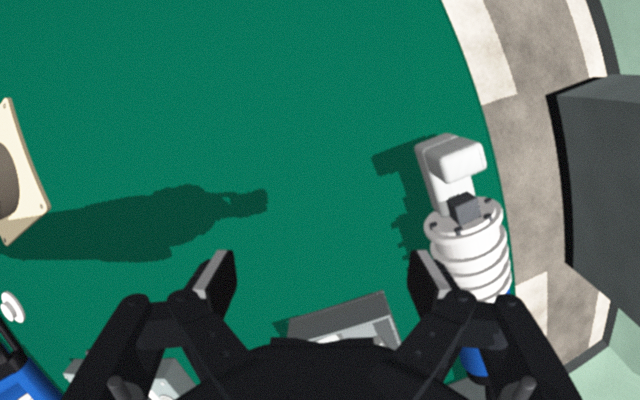

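The scene view shows the square start cap at about (227,242), the mushroom stop at (271,208), the jog at (313,187), the lamp at (340,172) and the washer at (186,274). The side view shows the same order: start (322,256), stop (305,216), jog (292,196). The wrist view does not show the panel.

```bash
cat > h.py <<'E'
from workcell import manip
import cv2,numpy as np
def cloud(n,d):
    i=manip.camera_info(n);K=i["intrinsics"];T=i["pose"]
    v,u=np.mgrid[:400,:640]
    c=np.stack([(u-K[0,2])/K[0,0]*d,-(v-K[1,2])/K[1,1]*d,-d],-1)
    return c@T[:3,:3].T+T[:3,3]
def ray(n,u,v,z):
    i=manip.camera_info(n);K=i["intrinsics"];T=i["pose"]
    r=T[:3,:3]@np.array([(u-K[0,2])/K[0,0],-(v-K[1,2])/K[1,1],-1]);return T[:3,3]+r*(z-T[2,3])/r[2]
E
python3 - <<'E'
from h import *
for n,rois in(("scene",dict(start=(200,222,255,268),stop=(250,190,292,232),jog=(298,174,328,202))),("side",dict(start=(298,240,345,276),stop=(285,203,325,240),jog=(278,186,306,208)))):
    f=np.load(f"pics/{n}0.npz");p,d=f["p"],f["d"];P=cloud(n,d)
    for k,(a,b,c,e) in rois.items():
        q=p[b:e,a:c].max(-1);Z=P[b:e,a:c];zt=dict(start=.084,stop=.096,jog=.080)[k]
        m=(q<75)
        t=m&(abs(Z[...,2]-zt)<.004)
        vv,uu=np.nonzero(t)
        pts=Z[t]
        r=cv2.minAreaRect((pts[:,:2]*1000).astype(np.float32)) if len(pts)>5 else None
        print(n,k,m.sum(),t.sum(),np.round(np.median(pts[:,2]),4) if len(pts) else np.round(np.percentile(Z[m][:,2],[5,50,95]),4),pts.mean(0).round(4),r)
        if len(vv): print('   ray of mask centroid',ray(n,uu.mean()+a,vv.mean()+b,zt).round(4))
    t=(abs(P[...,2]-.06)<.004)&(P[...,0]>.3)&(P[...,0]<.9)&(abs(P[...,1])<.4)
    t=cv2.morphologyEx(t.astype(np.uint8),cv2.MORPH_OPEN,np.ones((5,5)))
    l,L,s,c=cv2.connectedComponentsWithStats(t);j=1+s[1:,4].argmax()
    print(n,'panel',cv2.minAreaRect((P[L==j][:,:2]*1000).astype(np.float32)))
    img=cv2.resize(p[150:330,140:400,::-1] if n=="scene" else p[160:340,230:400,::-1],None,fx=3,fy=3);cv2.imwrite(f"pics/{n}_crop.png",img)
E
```

```text
scene start 125 56 0.0829 [ 0.4959 -0.0946  0.0829] ((497.6483459472656, -90.53958892822266), (17.195749282836914, 32.33934783935547), 85.74128723144531)
   ray of mask centroid [ 0.4968 -0.095   0.084 ]Traceback (most recent call last):
  File "<stdin>", line 11, in <module>
    return _quantile_unchecked(
        a, q, axis, out, overwrite_input, method, keepdims, weights)
    return _ureduce(a,
                    func=_quantile_ureduce_func,
    ...<5 lines>...
                    overwrite_input=overwrite_input,
                    method=method)
    r = func(a, **kwargs)
    result = _quantile(arr,
                       quantiles=q,
    ...<2 lines>...
                       out=out,
                       weights=wgt)
    slices_having_nans = np.isnan(arr[-1, ...])
                                  ~~~^^^^^^^^^
IndexError: index -1 is out of bounds for axis 0 with size 0
```

```bash
cat > m.py <<'E'
from h import *
for n,rois in(("scene",dict(start=(200,222,255,268),stop=(250,190,292,232),jog=(298,174,328,202))),("side",dict(start=(298,240,345,276),stop=(285,203,325,240),jog=(278,186,306,208)))):
    f=np.load(f"pics/{n}0.npz");p,d=f["p"],f["d"];P=cloud(n,d)
    for k,(a,b,c,e) in rois.items():
        q=p[b:e,a:c].max(-1);Z=P[b:e,a:c];zt=dict(start=.084,stop=.096,jog=.080)[k]
        t=(abs(Z[...,2]-zt)<.004)&(d[b:e,a:c]>0)
        pts=Z[t];vv,uu=np.nonzero(t)
        print(n,k,q.min(),'top',t.sum(),'nodepth',(d[b:e,a:c]==0).sum(),np.percentile(Z[...,2],[50,90,98]).round(4))
        if len(pts)>5: print('   ',pts.mean(0).round(4),ray(n,uu.mean()+a,vv.mean()+b,zt).round(4),cv2.minAreaRect((pts[:,:2]*1000).astype(np.float32)))
    t=(abs(P[...,2]-.06)<.004)&(P[...,0]>.3)&(P[...,0]<.9)&(abs(P[...,1])<.4)
    t=cv2.morphologyEx(t.astype(np.uint8),cv2.MORPH_OPEN,np.ones((5,5)))
    l,L,s,c=cv2.connectedComponentsWithStats(t);j=1+s[1:,4].argmax()
    print(n,'panel',np.median(P[L==j][:,2]),cv2.minAreaRect((P[L==j][:,:2]*1000).astype(np.float32)))
    img=cv2.resize(p[150:330,140:400,::-1] if n=="scene" else p[160:340,230:400,::-1],None,fx=3,fy=3);cv2.imwrite(f"pics/{n}_crop.png",img)
E
python3 m.py
```

```text
scene start 63 top 524 nodepth 15 [0.0623 0.0846 0.0858]
    [ 0.4987 -0.0827  0.0844] [ 0.4985 -0.0826  0.084 ] ((497.5547180175781, -81.87753295898438), (33.64376449584961, 34.43342590332031), 82.70321655273438)
scene stop 76 top 530 nodepth 9 [0.0696 0.0965 0.0977]
    [ 0.5079 -0.0039  0.0956] [ 0.5082 -0.0042  0.096 ] ((506.46246337890625, -2.452301025390625), (42.554752349853516, 42.51152801513672), 85.65973663330078)
scene jog 83 top 111 nodepth 7 [0.0626 0.0799 0.0819]
    [0.5155 0.0763 0.0802] [0.5154 0.0764 0.08  ] ((514.156005859375, 77.35115051269531), (18.680675506591797, 18.572376251220703), 45.62424850463867)
scene panel 0.060926802988363726 ((506.1451416015625, -2.001922607421875), (350.02655029296875, 121.09446716308594), 83.73360443115234)
side start 66 top 437 nodepth 12 [0.0697 0.0852 0.0861]
    [ 0.4953 -0.0832  0.0846] [ 0.4955 -0.0827  0.084 ] ((495.9107666015625, -81.23483276367188), (34.94123840332031, 34.17327880859375), 84.29474639892578)
side stop 64 top 391 nodepth 7 [0.0699 0.0967 0.098 ]
    [ 0.504  -0.0046  0.0959] [ 0.5039 -0.0049  0.096 ] ((505.0635986328125, -2.1104869842529297), (41.93769836425781, 41.642086029052734), 43.84413146972656)
side jog 58 top 85 nodepth 2 [0.066  0.0807 0.0963]
    [0.5134 0.0761 0.0802] [0.5135 0.0763 0.08  ] ((514.3780517578125, 77.02357482910156), (19.38789939880371, 17.289072036743164), 40.334659576416016)
side panel 0.061296954244652785 ((505.1949157714844, 0.63677978515625), (355.53680419921875, 119.57032775878906), 83.63053894042969)
```

View pics/scene_crop.png

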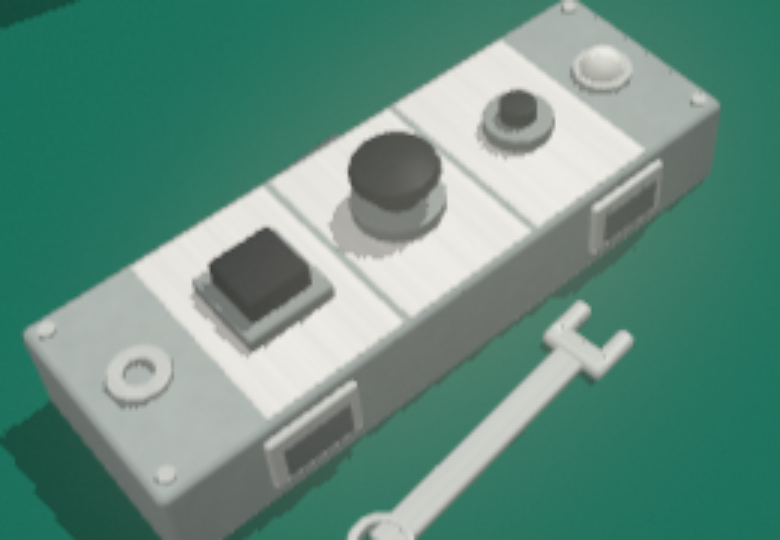

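View pics/side_crop.png

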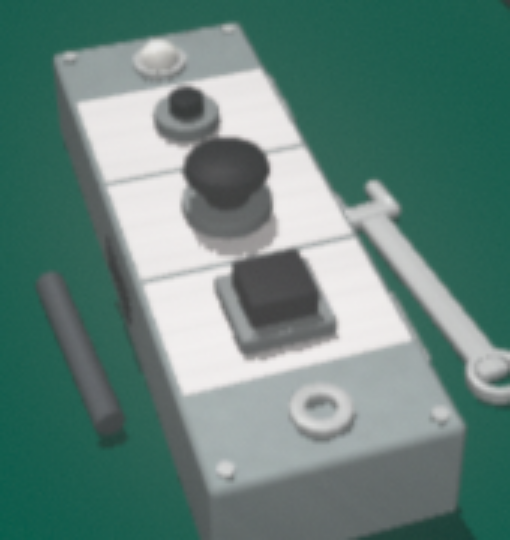

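The two views agree: start is at (0.497,-0.082), stop at (0.506,-0.002) and jog at (0.514,0.077). The heights, cap sizes and 80 mm spacing match what was given. I'll move towards start with the gripper shut, staying high.

send_rows(
  steps=[
    [[-0.02,0.02,0],0],
    [[-0.06,0.058,0],0],
    [[-0.102,0.099,0],0],
    [[-0.144,0.14,0],0],
    [[-0.186,0.181,0],0],
    [[-0.228,0.222,0],0],
    [[-0.27,0.262,0],0],
    [[-0.312,0.302,0],0],
  ],
  hand=0,
  force=40,
)

```text
clock: 1.15
position: [0.4006, 0.1681, 0.2313]
ee_rot: [0.834, 0.552, 0.0, -0.0]
ft_force: [1.3, 0.2, 0.3]
grip_width: 0.003
```

send_rows(
  steps=[
    [[-0.035,0.034,0],0],
    [[-0.07,0.068,0],0],
    [[-0.105,0.102,0],0],
    [[-0.14,0.135,0],0],
    [[-0.17,0.165,0.02],0],
    [[-0.194,0.188,0.05],0],
    [[-0.194,0.188,0.08],0],
    [[-0.194,0.188,0.1],0],
  ],
)

```text
clock: 2.15
position: [0.4968, -0.0825, 0.1297]
ee_rot: [0.834, 0.551, -0.001, -0.0]
ft_force: [1.2, 0.8, 0.4]
grip_width: 0.0
```

Run:
```python
from h import *
o=manip.get_obs();print(o["clock"],o["position"].round(4) if hasattr(o["position"],'round') else o["position"],o["ft_force"],o["ee_rot"])
for n in("scene","side"):
    p,d=manip.camera(n);c=p[110:330,140:400] if n=="scene" else p[100:340,200:420]
    cv2.imwrite(f"pics/{n}1.png",cv2.resize(c[...,::-1],None,fx=2.2,fy=2.2))
```

```text
2.15 [ 0.4968 -0.0825  0.1297] [1.23248696 0.83586873 0.39511614] [ 8.34256935e-01  5.51375231e-01 -7.73942393e-04 -3.48971976e-04]
```

View pics/scene1.png

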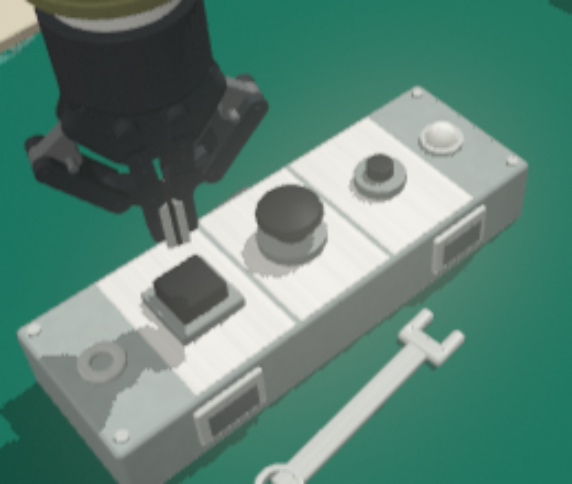

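View pics/side1.png

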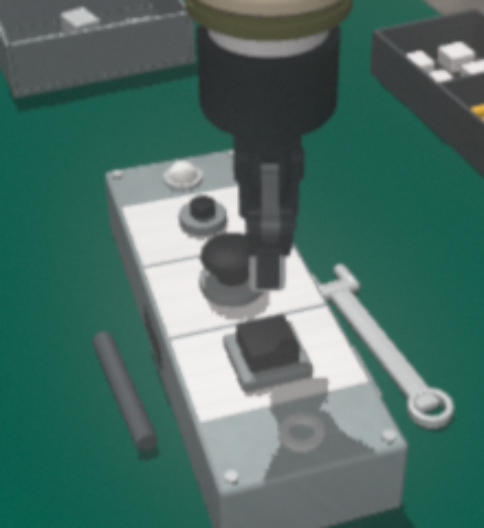

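In both views the shut fingertips are right above the start cap (scene crop about (175,235) above cap (190,285), side crop (268,285) above (268,340)). I'll descend gently to about the cap's resting height plus a small press.

send_rows(
  steps=[
    [[0,0,0.012],0],
    [[0,0,0.026],0],
    [[0,0,0.036],0],
    [[0,0,0.042],0],
    [[0,0,0.046],0],
    [[0,0,0.048],0],
    [[0,0,0.05],0],
    [[0,0,0.05],0],
  ],
)

```text
clock: 3.25
position: [0.4975, -0.0821, 0.0814]
ee_rot: [0.834, 0.552, 0.0, -0.0]
ft_force: [-1.4, -0.5, 3.8]
grip_width: 0.003
```

Contact is at the expected height. Now press fully and hold.

send_rows(
  steps=[
    [[0,0,0.002],0],
    [[0,0,0.004],0],
    [[0,0,0.006],0],
    [[0,0,0.007],0],
    [[0,0,0.007],0],
    [[0,0,0.007],0],
    [[0,0,0.007],0],
    [[0,0,0.007],0],
  ],
)

```text
clock: 4.25
position: [0.4979, -0.0821, 0.0758]
ee_rot: [0.834, 0.552, 0.001, -0.0]
ft_force: [-10.8, 1.1, 24.9]
grip_width: 0.002
```

It bottomed out: TCP z is 0.0758 against 0.076 expected, with 25 N, held for about 0.5 s. Release straight up.

send_rows(
  steps=[
    [[0,0,-0.002],0],
    [[0,0,-0.006],0],
    [[0,0,-0.012],0],
    [[0,0,-0.022],0],
    [[0,0,-0.034],0],
    [[0,0,-0.046],0],
    [[0,0,-0.058],0],
    [[0,0,-0.058],0],
  ],
)

```text
clock: 5.25
position: [0.4981, -0.0821, 0.1334]
ee_rot: [0.834, 0.552, 0.001, 0.0]
ft_force: [-0.4, 1.0, 0.0]
grip_width: 0.001
```

Run:
```python
from h import *
o=manip.get_obs();print(o["clock"],o["position"].round(4),o["ft_force"],o["ee_rot"])
n="scene";p,d=manip.camera(n);P=cloud(n,d)
Z=P[222:268,200:255];t=(Z[...,2]>.074)&(Z[...,2]<.09);print(np.median(Z[t][:,2]),t.sum())
cv2.imwrite("pics/scene2.png",cv2.resize(p[110:330,140:400,::-1],None,fx=2.2,fy=2.2))
```

```text
5.25 [ 0.4981 -0.0821  0.1334] [-0.35684359  0.95069263  0.03147078] [8.33977465e-01 5.51797635e-01 9.16674033e-04 3.42171474e-04]
0.0842934570499391 620
```

View pics/scene2.png

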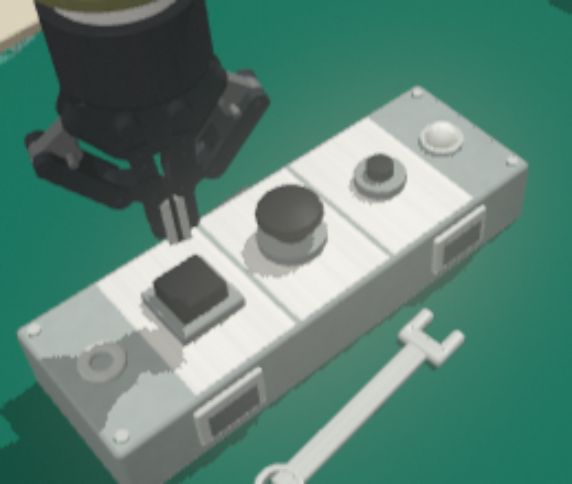

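The start cap is back up at 84 mm, and the picture looks unchanged. Now over to stop.

send_rows(
  steps=[
    [[0.008,-0.003,-0.008],0],
    [[0.025,-0.008,-0.01],0],
    [[0.042,-0.013,-0.01],0],
    [[0.06,-0.019,-0.01],0],
    [[0.072,-0.023,-0.005],0],
    [[0.077,-0.024,0.004],0],
    [[0.077,-0.024,0.014],0],
    [[0.077,-0.024,0.02],0],
  ],
)

```text
clock: 6.3
position: [0.5051, -0.0026, 0.1113]
ee_rot: [0.834, 0.551, -0.001, -0.0]
ft_force: [0.0, -0.2, 0.3]
grip_width: -0.0
```

Run:
```python
from h import *
o=manip.get_obs();print(o["clock"],o["position"].round(4),o["ft_force"])
p,d=manip.camera("scene");q,e=manip.camera("side")
cv2.imwrite("pics/both3.png",np.hstack([cv2.resize(p[140:300,180:380,::-1],(400,320)),cv2.resize(q[120:280,220:420,::-1],(400,320))]))
```

```text
6.3 [ 0.5051 -0.0026  0.1113] [ 0.01157788 -0.168852    0.29577098]
```

View pics/both3.png

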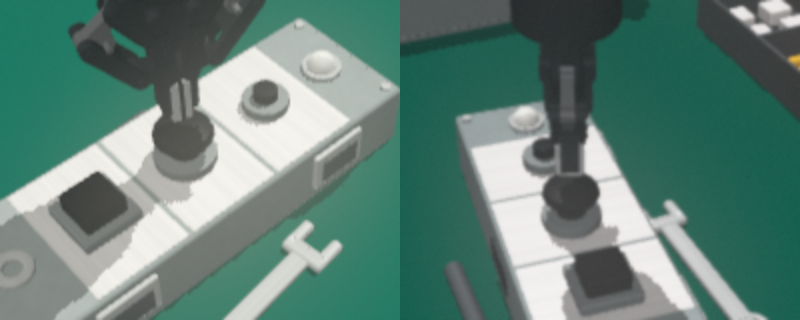

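In both views the tips are centred above the mushroom (left about (182,115), right about (570,172)). Jog at left (265,95) is clear. Press and hold.

send_rows(
  steps=[
    [[0,0,0.008],0],
    [[0,0,0.013],0],
    [[0,0,0.017],0],
    [[0,0,0.02],0],
    [[0,0,0.023],0],
    [[0,0,0.025],0],
    [[0,0,0.025],0],
    [[0,0,0.025],0],
  ],
)

```text
clock: 7.4
position: [0.5056, -0.0019, 0.088]
ee_rot: [0.834, 0.552, 0.0, -0.0]
ft_force: [-5.3, -0.3, 12.7]
grip_width: 0.001
```

TCP z is 0.088 with 12.7 N, so it has bottomed. Hold a little longer with slightly more push, then release in the next call.

send_rows(
  steps=[
    [[0,0,0.001],0],
    [[0,0,0.001],0],
    [[0,0,0.001],0],
    [[0,0,0.001],0],
    [[0,0,0.001],0],
    [[0,0,-0.001],0],
    [[0,0,-0.005],0],
    [[0,0,-0.012],0],
  ],
)

```text
clock: 8.4
position: [0.5055, -0.0018, 0.0994]
ee_rot: [0.834, 0.552, 0.0, 0.0]
ft_force: [0.3, 0.0, 0.3]
grip_width: -0.001
```

send_rows(
  steps=[
    [[0,0,-0.015],0],
    [[0,0,-0.035],0],
    [[0,0,-0.055],0],
    [[0,0,-0.08],0],
    [[0,0,-0.105],0],
    [[0,0,-0.12],0],
    [[0,0,-0.12],0],
    [[0,0,-0.12],0],
  ],
)

```text
clock: 9.4
position: [0.5051, -0.0018, 0.2185]
ee_rot: [0.834, 0.552, -0.0, -0.0]
ft_force: [0.4, 0.5, -0.2]
grip_width: -0.002
```

Run:
```python
from h import *
o=manip.get_obs();print(o["clock"],o["position"].round(4),o["ft_force"])
for n,r in(("scene",dict(start=(200,222,255,268),stop=(250,190,292,232),jog=(298,174,328,202))),):
    p,d=manip.camera(n);P=cloud(n,d)
    for k,(a,b,c,e) in r.items():
        zt=dict(start=.084,stop=.096,jog=.080)[k];Z=P[b:e,a:c];t=abs(Z[...,2]-zt)<.006;print(k,np.median(Z[t][:,2]).round(4),t.sum())
q,e=manip.camera("side")
cv2.imwrite("pics/both4.png",np.hstack([cv2.resize(p[140:300,160:360,::-1],(400,320)),cv2.resize(q[150:310,220:420,::-1],(400,320))]))
```

```text
9.4 [ 0.5051 -0.0018  0.2185] [ 0.35631808  0.48866427 -0.20987555]
start 0.0845 561
stop 0.0955 587
jog 0.0802 122
```

View pics/both4.png

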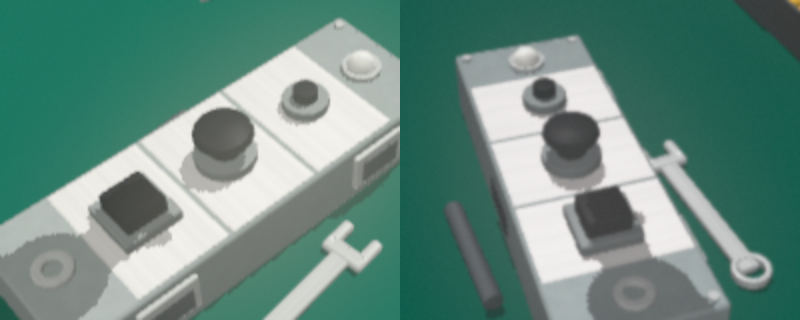

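All three caps are up at their rest heights, the washer (left view, (52,268)) is undisturbed, and the gripper is clear. Handing in.

```bash
python3 -c "
from workcell import manip
print(manip.hand_in())"
```

```text
the job is handed in; nothing more can be done
None
```

I pressed the start button and then the stop button with the shut fingertips, let each spring back up, and handed the job in at about 9.5 s on the robot clock.

- **Start:** it went fully down, with the tip at z = 0.0758 m against 0.076 m expected. The force was 25 N, held for about 0.5 s.
- **Stop:** it went fully down, with the tip at z = 0.088 m as expected. I read 12.7 N, then pushed 1 mm further for a hold of about 0.8 s.
- **Jog:** the gripper never went near it.

In the last check the cap tops measured 84.5 mm (start), 95.5 mm (stop) and 80.2 mm (jog), all at rest height. The washer was undisturbed, and the gripper was clear at z = 0.22 m with about zero force. No checks failed. The two cameras differed by only about 1–2 mm on the button positions.

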